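# Seat and clamp the cup mandrel on the tilted index head

## Robot

A 6-joint arm with a two-finger parallel gripper is mounted at the origin on a cart in front of the work surface, level with it; the furniture and walls round the work are solid. World frame = base frame: x ahead of the robot, y to its left, z up, the work surface at z = 0. Lengths are in m, angles in rad, forces in N, time in s.
With the tool pointing down it reaches from about 0.35 to 0.775 m from the base axis. Payload 7.3 kg.
Tool frame: the origin (TCP) lies at the very end of the fingers, on their centre line; the grasp point (between the pads) lies 19 mm behind it; z points along the fingers, y is the line along which they close (so a half turn about z gives the same grasp; the last joint's range is limited). The gripper opens to 92 mm and grips with 3 to 60 N. Pads are 19 mm wide; open, the fingers measure 130 mm over their backs; the gripper's body (75 mm by 190 mm) begins 47 mm behind the grasp point.
Start: joints at [1.135, 0.342, 1.524, -0, 1.275, -0.146], TCP at [0.15, 0.503, 0.206] pointing down, gripper open.
Joint ranges: [-2.53, 2.53], [-0.77, 2.02], [0.04, 2.7], [-1, 4.14], [0.28, 2.66], [-3.11, 3.11]. Speed limits (rad/s): [2.57, 2.57, 3.14, 3.14, 3.14, 3.14].

## Interface

Orientations are given as a unit quaternion [w, x, y, z].
In Python, from plant import robot gives the robot as it stands. Calls block until the motion is done:
- robot.move_to(position, orientation): joint-space move of the TCP to a pose.
- robot.move_l(position, rotation=None, vel=0.15): straight line of the TCP; rotation=None keeps the orientation; vel is the mean speed in m/s.
- robot.goto_joints(angles): joint-space move.
- robot.move_gripper(opening, f_grip=None): finger opening in m; f_grip is the grip in N (None keeps the last); returns when the fingers have stopped.
- robot.hold(seconds).
- robot.solve_ik(position, orientation): joint angles nearest the present ones, or None.
- robot.grab_frame(name): name is "side" or "top" or "wrist"; returns the picture (480x640x3 uint8, red, green, blue); there is no depth.
- robot.camera_info(name): a dict with "fx", "fy", "cx", "cy" (pixels), "extrinsics" (4x4, takes a point from camera to world coordinates). Camera axes: x right, y down, z forward; pixel columns grow to the right and rows downward; lengths in m; the calibration is good to about 2 mm. The wrist camera is an equidistant fisheye: a pixel r from the principal point sees the ray r / f radians off the axis. A picture is of the moment at which its call begins: read the wrist's pose just before it. camera_info takes no time and is no camera call; for the wrist camera it gives the pose at the moment of the call.
A pose or a line that the arm cannot do raises robot.PlanningError and nothing moves.
- robot.sign_off(): hands the job in; it is judged then, once.
Trained networks look in the newest picture that a camera, given by its name, has taken for a name from the list of things; names that differ only in an ending like _2 or _b are one class to them, and where a whole thing is asked for, a point or a joint stands for the part that bears it (a point fixed in the world has none). Each returns a list of dicts, best first, with "p" (0 to 1); they miss things now and then, are a little off and sometimes report something else, mostly with a low value. They report only what shows in the picture. A call takes as long as a camera call.
- robot.boxes_of(camera, target): "bbox" ([left, top, width, height] in pixels, round what is visible of it).
Readings, each from a call of its own:
- robot.current_time(): time.
- robot.current_q(): joint angles.
- robot.current_dq(): joint speeds.
- robot.current_joint_torque(): joint torques, N m.
- robot.current_ee_pos(): TCP position.
- robot.current_ee_rot(): TCP orientation.
- robot.current_contact_force(): force on the tool from outside, world axes, zero at the start.
- robot.current_wrist_torque(): the same for the moment, N m.
- robot.current_gripper_width(): finger opening in m.
- robot.current_grip_force(): force on a finger pad.
Only numpy, scipy, OpenCV 4.12 (cv2) and the standard library are available. Lean on these libraries where they do the work, as an engineer would, in place of code of your own. Each camera call takes 0.05 s, during which the arm holds its last target. There are 200 camera calls.

## Task

Set up the tilted index head for the next batch of cups: swing its clamp lever fully clear, then put the mandrel plate (the aluminium flange lying on the worktop) over the centre pilot and all four studs so that its flange sits flush on the hub, and swing the lever back until its nose is fully over the flange's rim. Let go of everything at the end, and leave the two nearby cups and the tape roll where they stand.

Things in the scene. Friction and masses are not known exactly. Their poses are not given: they have to be found in the camera images.
- index_head: Inclined head of a grey cast stand, fixed to the worktop at varying places and headings. Origin: centre of the flat round seat (steel hub, 93 mm diameter), 125 mm above the worktop. z: the hub's axis, out of the seat, 30 degrees from vertical, leaning toward the robot; x: up the slope; y: level, left as seen from the robot. Nothing stands above the seat plane but pilot, studs and clamp.
- pilot_tip (a point): Top centre of the hub's pilot, 22 mm above the seat on z of index_head: 30 mm diameter, last 6 mm taper to 21. Round it, 34 mm from the axis, stand four studs 90 degrees apart: 10 mm diameter, 11 mm high, last 3 mm taper to 6. The hub has stopped at any angle, which is NOT reported (these axes are the head's): see or feel where the studs are. It turns only above 1.5 N m.
- mandrel_plate: Loose aluminium part, 0.3 to 0.55 kg, flat on the worktop, mandrel up, any heading. Round flange 96 mm diameter, 12 mm thick, with a bore (32.4 mm diameter, 26 mm deep from below) and four through holes of 13 mm diameter, 34 mm from the axis, at 45, 135, 225 and 315 degrees from its x. Origin: centre of the flat underside; z: up the mandrel.
- mandrel_mid (a point): Point on the axis of the plate's round mandrel, 36 mm above the underside: grip round here. The mandrel is 46 mm in diameter from 16 to 54 mm above the underside, with two thin rubber rings, tapered to its top at 57 mm; a collar of 53 mm diameter at its foot reaches 3.5 mm above the flange. Axes as mandrel_plate.
- clamp_lever (a joint): Angle of the swing clamp's steel lever about clamp_post. 0: shut, nose along +y of index_head, 12 mm over the flange's rim. Grows counter-clockwise seen from above to a stop at 1.7 rad; from 1.0 the nose is clear of the plate. Starts shut or nearly (to 0.35), in the plate's way. Friction 0.15 N m, 2.5 N at the knob; stays where it is left.
- clamp_post (a point): Axis of the lever, at the lever's underside: 13.8 mm above the seat plane, at x 0, y -68 mm of index_head, axis along its z. The steel post below is 19 mm in diameter. The lever is 10 mm thick, its nose 32 mm long and 16 mm wide: it passes over the 12 mm flange only when that is seated. Axes as index_head.
- clamp_knob (a point): Grip point on the lever's upright round black knob: 16 mm diameter, from 24 to 59 mm above the seat plane, parallel to z of index_head; this point is 44 mm above it. Runs on a circle of 60 mm radius about clamp_post: shut at x -60, y -68 mm of index_head; at 1.57 rad at x 0, y -128 mm. The axes turn with the lever.
- cup_a: Bystander: open steel cup, 64 mm diameter, 47 mm high, standing left in front of the stand. Origin: centre of its underside. Leave it.
- cup_b: Bystander: open steel cup, 64 mm diameter, 47 mm high, standing left behind the stand. Origin: centre of its underside. Leave it.
- tape_roll: Bystander: roll of masking tape lying flat, 67 mm diameter, 24 mm high, right in front of the stand. Origin: centre of its underside. Leave it.

How it is judged:
On the way, in this order (a step that is already met when the one before it is completed fails the run):
1. the clamp lever is swung clear of the plate's seat (beyond 0.9 rad) (value of joint clamp_lever above 0.9 rad), for 0.2 s.
2. the mandrel plate sits flush on the hub, over the pilot and all four studs (underside centre within 3 mm of the seat centre, axes within 0.05 rad) (distance between mandrel_plate and index_head below 0.003 m and angle between the z axis of mandrel_plate and the z axis of index_head, either way round below 0.05 rad), for 0.2 s.
At the end, for the whole second after the job is handed in: The mandrel plate is at rest, released, flush on the hub with all four studs in its holes (underside centre within 3 mm of the seat centre, axes within 0.05 rad), and the clamp lever is shut over its rim (joint below 0.3 rad) (all of step 2 and value of joint clamp_lever below 0.3 rad and linear speed of mandrel_plate below 0.02 m/s and contact force between the fingers and mandrel_plate below 0.1 N); the robot touches nothing.
It fails at once if a bystander cup or the tape roll is pushed away by more than 25 mm (distance of any of cup_a, cup_b, tape_roll from where it was at the start of the episode above 0.025 m).
It also fails if it takes over 72 s, if anything falls off the work surface, if the arm or the gripper's body presses on something with over 40 N, if the wrist force passes 120 N, or if a joint passes its speed limit or range.

## Working session

There is one attempt and no reset: what is moved stays moved. The work goes in short steps, each a Python script; the robot and the scene stay as the last script left them, time stands still between calls to the robot, and variables do not carry over. Pictures are saved under pics/ and viewed, at most 10 in all, crops included, and the job is handed in when it is done.

```bash
ls; mkdir -p pics; python3 - <<'E'
from plant import robot
import cv2, numpy as np
for c in ["side","top"]:
    im=robot.grab_frame(c); cv2.imwrite(f"pics/{c}0.png",im[:,:,::-1])
    i=robot.camera_info(c); print(c,i["fx"],i["fy"],i["cx"],i["cy"],np.round(i["extrinsics"],4).tolist())
    for t in ["index_head","mandrel_plate","clamp_knob","cup_a","tape_roll"]:
        print(t,[(np.round(d["bbox"]).tolist(),round(d["p"],2)) for d in robot.boxes_of(c,t)[:3]])
i=robot.camera_info("wrist");print(i["fx"],i["cx"],i["cy"],np.round(i["extrinsics"],4).tolist(),robot.current_ee_rot(),robot.current_time())
E
```

```text
pics
side 585.3558703795761 585.3558703795761 324.67019200811575 236.70119445750038 [[-0.9999, -0.0045, -0.0138, 0.5211], [0.0078, 0.6383, -0.7698, 1.0038], [0.0123, -0.7698, -0.6382, 0.7533], [0.0, 0.0, 0.0, 1.0]]
index_head [([243.0, 202.0, 88.0, 78.0], 0.95)]
mandrel_plate [([321.0, 190.0, 46.0, 37.0], 0.86)]
clamp_knob [([264.0, 199.0, 38.0, 40.0], 0.96), ([248.0, 202.0, 81.0, 81.0], 0.19)]
cup_a [([263.0, 373.0, 44.0, 56.0], 0.91), ([366.0, 344.0, 46.0, 55.0], 0.63)]
tape_roll [([380.0, 226.0, 32.0, 34.0], 0.76)]
top 533.9678249523645 533.9678249523645 315.2304568958323 239.63129539972567 [[-0.0148, -0.9963, 0.0847, 0.417], [-0.9995, 0.0124, -0.0294, 0.237], [0.0282, -0.0851, -0.996, 1.0654], [0.0, 0.0, 0.0, 1.0]]
index_head [([226.0, 161.0, 113.0, 78.0], 0.66)]
mandrel_plate [([385.0, 233.0, 51.0, 50.0], 0.81), ([290.0, 176.0, 45.0, 34.0], 0.66)]
clamp_knob [([288.0, 176.0, 52.0, 33.0], 0.82)]
cup_a [([144.0, 190.0, 41.0, 38.0], 0.74), ([175.0, 277.0, 31.0, 30.0], 0.71), ([388.0, 233.0, 48.0, 50.0], 0.65)]
tape_roll [([340.0, 299.0, 38.0, 28.0], 0.78)]
371.64829954431775 314.52712817800636 241.55817774490944 [[0.285, 0.924, 0.2548, 0.0821], [0.9585, -0.2746, -0.0764, 0.5237], [-0.0007, 0.266, -0.964, 0.3839], [0.0, 0.0, 0.0, 1.0]] [1.41919913e-05 1.44387154e-01 9.89521271e-01 6.01344762e-05] 0.6
```

View pics/side0.png

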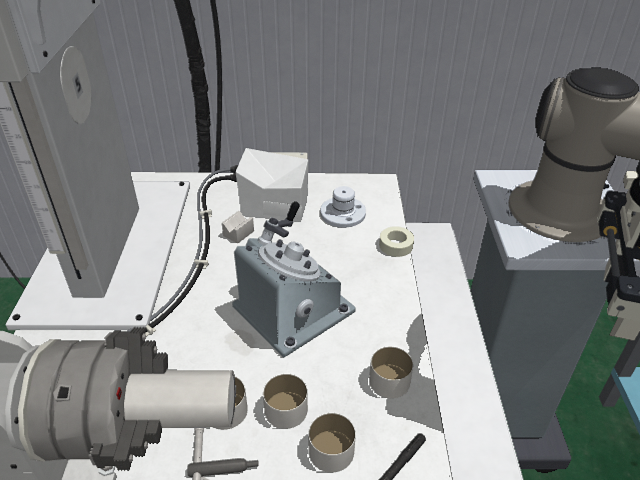

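View pics/top0.png

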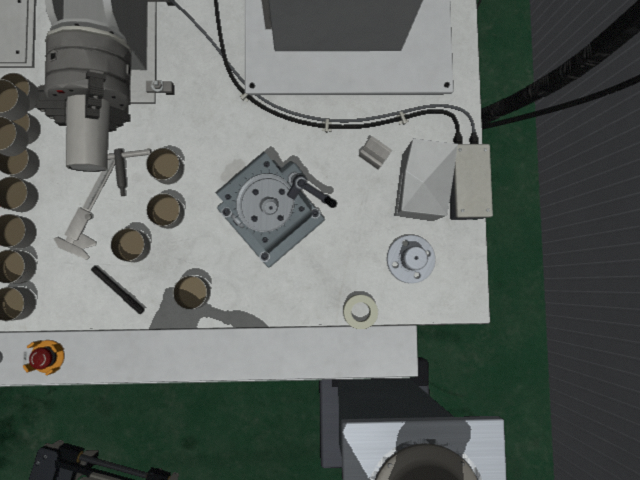

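The side picture shows the stand at about (290,260), with the plate at (343,207) and the tape at (396,240). In the top picture the hub centre is near (265,207), the clamp post (296,187), the knob tip (332,202), the plate (411,259) and the tape (360,310). The head's heading is roughly 33°. Next I'll look from close by with the wrist camera.

```bash
cat > h.py <<'E'
from plant import robot
import numpy as np, cv2
from scipy.spatial.transform import Rotation as R
from scipy.optimize import least_squares
def q(M): return R.from_matrix(M).as_quat()[[3,0,1,2]]
def Rq(w): return R.from_quat(np.asarray(w)[[1,2,3,0]]).as_matrix()
def info(c):
    i=robot.camera_info(c); return (c,i["fx"],i["fy"],i["cx"],i["cy"],np.array(i["extrinsics"]))
def proj(ci,P):
    c,fx,fy,cx,cy,E=ci; p=(np.atleast_2d(P)-E[:3,3])@E[:3,:3]
    if c!="wrist": return np.c_[fx*p[:,0]/p[:,2]+cx, fy*p[:,1]/p[:,2]+cy]
    r=np.hypot(p[:,0],p[:,1]); k=np.arctan2(r,p[:,2])/r
    return np.c_[fx*k*p[:,0]+cx, fy*k*p[:,1]+cy]
def ray(ci,uv,z):
    c,fx,fy,cx,cy,E=ci; a=np.array([(uv[0]-cx)/fx,(uv[1]-cy)/fy]); d=np.r_[a,1.]
    if c=="wrist":
        r=np.hypot(*a); d=np.r_[a/r*np.sin(r),np.cos(r)]
    d=E[:3,:3]@d; return E[:3,3]+d*(z-E[2,3])/d[2]
def headR(psi):  # x up slope, y level, z out of the seat
    return R.from_euler('z',psi).as_matrix()@R.from_euler('y',-np.pi/6).as_matrix()
def down(yaw):   # tool down, tool x at yaw
    return R.from_euler('z',yaw).as_matrix()@np.diag([1,-1,-1.])
E
python3 - <<'E'
from h import *
t=info("top");s=info("side")
print("seat",ray(t,(265,207),.125),"pilot", ray(t,(270,205),.144),"post",ray(t,(296,187),.15))
print("plate",ray(t,(411,259),.012),ray(t,(415,258),.057),ray(s,(343,212),.012))
for n,c,z in[("top",(360,310),.024),("side",(396,237),.024)]: print("tape",ray(info(n),c,z))
E,Rt=robot.camera_info("wrist")["extrinsics"],Rq(robot.current_ee_rot())
E=np.array(E);print("cam in tool",np.round(Rt.T@(E[:3,3]-robot.current_ee_pos()),4),np.round(Rt.T@E[:3,:3],3).tolist())
E
```

```text
seat [0.55613381 0.29747048 0.125     ] pilot [0.5567374  0.28755427 0.144     ] post [0.58685381 0.24198943 0.15      ]
plate [0.46564215 0.01635354 0.012     ] [0.46536289 0.01807714 0.057     ] [0.46609049 0.02840353 0.012     ]
tape [0.36741363 0.12138081 0.024     ]
tape [0.36582105 0.12405233 0.024     ]
cam in tool [ 0.071   0.0004 -0.1784] [[0.001, -0.964, -0.266], [1.0, 0.001, -0.001], [0.001, -0.266, 0.964]]
```

```bash
python3 - <<'E'
from h import *
psi=.55; H=headR(psi); O=np.array([.556,.297,.125])
best=None
for dx in (-1,1):
  T=H@np.diag([dx,-dx,-1.]); p=O+H@[-.06*dx,0,.17]
  s=robot.solve_ik(p,q(T)); print(dx,s)
  if s is not None and best is None: best=(p,T)
robot.move_to(best[0],q(best[1])); robot.hold(.2)
ci=info("wrist"); im=robot.grab_frame("wrist"); cv2.imwrite("pics/w1.png",im[:,:,::-1])
np.save("w1.npy",ci[5])
ci=info("wrist"); print(proj(ci,[O,O+H@[0,0,.022],O+H@[0,-.068,.024]]),robot.current_time())
robot.move_to([.465-.06,.02,.2],q(down(0))); robot.hold(.2)
ci=info("wrist"); im=robot.grab_frame("wrist"); cv2.imwrite("pics/w2.png",im[:,:,::-1])
np.save("w2.npy",ci[5])
print(proj(ci,[.465,.02,.012]),robot.current_time())
E
```

```text
-1 [ 0.28313115  0.12162862  1.67219706  0.17682538  0.84743664 -1.92100838]
1 [ 0.19710722 -0.02878841  2.0061954   0.27612052  0.68653697  1.04628021]
[[313.97842366 153.9493976 ]
 [313.93203979 154.75389377]
 [236.4673126  155.93463018]] 2.4667
[[314.48286869 154.01384113]] 5.5333
```

View pics/w1.png

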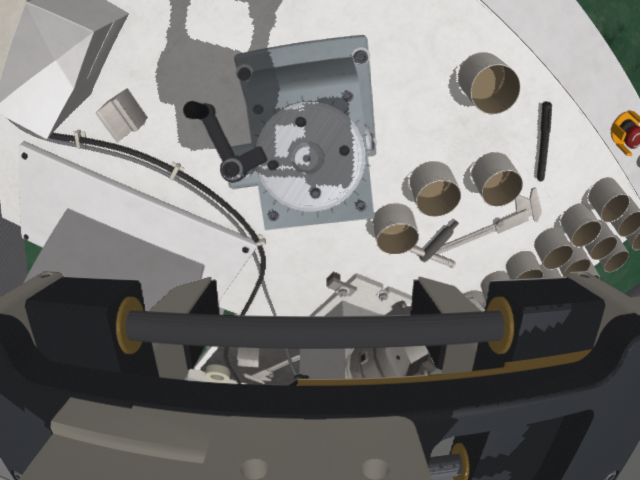

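View pics/w2.png

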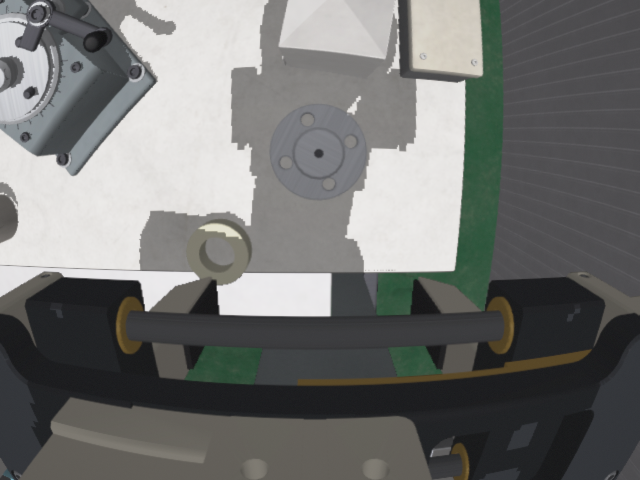

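w1 shows the studs near (301,122), (344,150), (315,192) and (273,165). The pilot is at (306,152), the post at (233,168) and the knob top at (197,110). w2 shows the plate at (318,152) with holes at (307,119), (350,142), (329,184) and (286,162). I'll zoom in on both to get finer picks.

```bash
python3 - <<'E'
import cv2
a=cv2.imread("pics/w1.png")[90:222,180:380]; cv2.imwrite("pics/w1z.png",cv2.resize(a,None,fx=4,fy=4,interpolation=cv2.INTER_CUBIC))
a=cv2.imread("pics/w2.png")[95:210,262:377]; cv2.imwrite("pics/w2z.png",cv2.convertScaleAbs(cv2.resize(a,None,fx=5,fy=5,interpolation=cv2.INTER_CUBIC),alpha=1.4))
E
```

```text
(no output)
```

View pics/w1z.png

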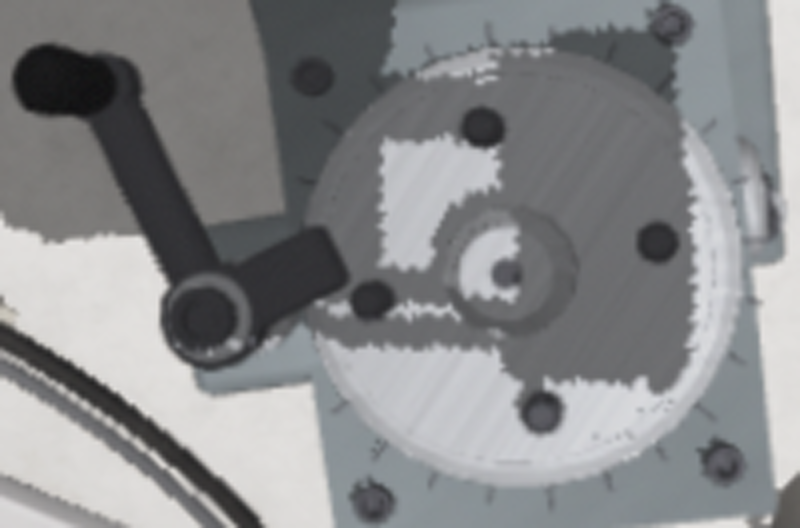

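View pics/w2z.png

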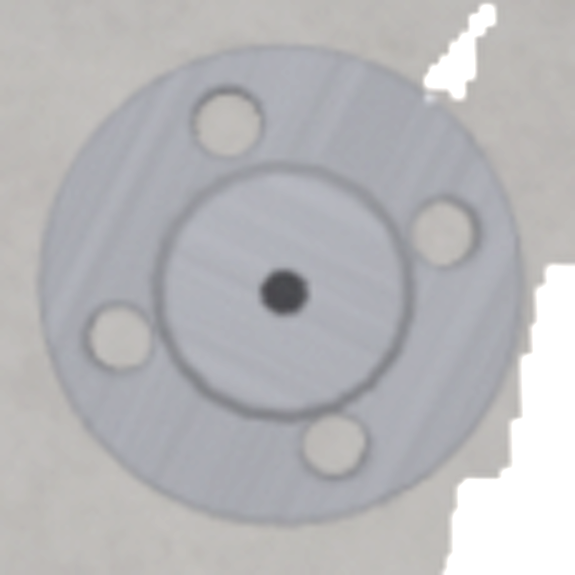

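```bash
cat > fit.py <<'E'
from h import *
def cam(n): return info("wrist")[:5]+(np.load(n),)
def head_pts(v):
    O=np.array([v[0],v[1],.125]);H=headR(v[2]);a=v[4]
    L=[[.034*np.cos(v[3]+k*np.pi/2),.034*np.sin(v[3]+k*np.pi/2),.009] for k in range(4)]
    L+=[[0,0,.022],[0,-.068,.025],[-.06*np.cos(a),-.068-.06*np.sin(a),.059]]
    return O+np.array(L)@H.T
Z=np.array
E
python3 - <<'E'
from fit import *
c=cam("w1.npy")
st=Z([(483,126),(658,242),(541,410),(373,299)])/4+[180,90]
ot=Z([(507,272),(206,316),(47,79)])/4+[180,90]
best=None
for o in (st,st[::-1]):
  for p0 in (0,.8):
    f=lambda v:((proj(c,head_pts(v))-np.r_[o,ot])).ravel()
    r=least_squares(f,[.556,.297,.55,p0,.2])
    if best is None or r.cost<best.cost: best=r
for k in range(1):pass
print("head",best.x,best.cost); print(np.round(best.fun.reshape(-1,2),1).tolist())
v=best.x
for n,uv in(("top",(270,205)),("side",(295,247))): print(n,proj(info(n),head_pts(v))[4:].round(1).tolist())
c=cam("w2.npy")
ho=Z([(228,122),(444,233),(336,445),(121,338)])/5+[262,95]; oc=Z([(281.5,284)])/5+[262,95]; ob=Z([[283,292]])/5+[262,95]
def pp(w):
    a=w[2]-np.arange(4)*np.pi/2  # clockwise in picture
    P=np.c_[w[0]+.034*np.cos(a),w[1]+.034*np.sin(a),0*a+.007]
    return np.r_[P,[[w[0],w[1],.012],[w[0],w[1],.057]]]
for s in(0,):
  r=least_squares(lambda w:(proj(c,pp(w))-np.r_[ho,oc,ob]).ravel(),[.465,.02,.3]); print("plate",r.x,r.cost,np.round(r.fun.reshape(-1,2),1).tolist())
for n in("top","side"): print(n,proj(info(n),pp(r.x))[4:].round(1).tolist())
np.savez("est.npz",v=v,w=r.x)
E
```

```text
head [ 0.56099872  0.29495449  0.72122507 -1.51810466  0.26478033] 2.6143574406217867
[[-0.9, -0.0], [0.3, 0.9], [0.4, -0.2], [-0.0, -0.4], [-0.1, 0.0], [0.7, 1.1], [-0.5, -1.0]]
top [[269.9, 207.3], [299.6, 181.8], [332.2, 204.2]]
side [[296.9, 244.0], [271.5, 222.5], [296.5, 202.5]]
plate [0.46704996 0.01618249 0.32088955] 0.2221238119040366 [[-0.1, 0.2], [0.1, -0.2], [-0.2, -0.0], [-0.3, 0.0], [0.1, 0.1], [0.4, -0.1]]
top [[411.1, 258.3], [416.0, 257.1]]
side [[342.4, 208.5], [343.1, 191.0]]
```

```bash
cat >> fit.py <<'E'
def lever_pose(v,a,h,sg,lag=0):
    O=np.array([v[0],v[1],.125]);H=headR(v[2])
    r=Z([-np.cos(a),-np.sin(a),0]); x=sg*Z([-np.cos(a-lag),-np.sin(a-lag),0])
    T=H@np.c_[x,np.cross([0,0,-1],x),[0,0,-1]]
    p=O+H@(Z([0,-.068,0])+.06*r+Z([0,0,h-.019]))
    return p,q(T)
E
python3 - <<'E'
from fit import *
v=np.load("est.npz")["v"]
ok={}
for sg in(1,-1):
    S=[robot.solve_ik(*lever_pose(v,a,.047,sg)) for a in np.linspace(.26,1.6,6)]
    S.append(robot.solve_ik(*lever_pose(v,.26,.13,sg)))
    print(sg,[None if s is None else np.round(s,2).tolist() for s in S]); ok[sg]=all(s is not None for s in S)
sg=1 if ok[1] else -1
print("using",sg)
a0=v[4]
robot.move_gripper(.045,f_grip=15)
robot.move_to(*lever_pose(v,a0,.13,sg)); robot.move_l(*lever_pose(v,a0,.09,sg))
ci=info("wrist");im=robot.grab_frame("wrist");cv2.imwrite("pics/w3.png",im[:,:,::-1]);np.save("w3.npy",ci[5])
print(proj(ci,head_pts(v)).round(1).tolist(),robot.current_time())
E
```

```text
1 [[0.0, 0.37, 1.91, 0.67, 0.56, -3.07], [-0.01, 0.38, 1.87, 0.65, 0.58, 2.95], [-0.02, 0.39, 1.83, 0.63, 0.61, 2.71], [-0.02, 0.41, 1.78, 0.6, 0.64, 2.47], [-0.01, 0.42, 1.74, 0.58, 0.66, 2.24], [0.0, 0.43, 1.7, 0.55, 0.68, 2.02], [-0.06, 0.2, 1.9, 0.56, 0.73, -2.98]]
-1 [[0.0, 0.37, 1.91, 0.67, 0.56, 0.07], [-0.01, 0.38, 1.87, 0.65, 0.58, -0.19], [-0.02, 0.39, 1.83, 0.63, 0.61, -0.44], [-0.02, 0.41, 1.78, 0.6, 0.64, -0.67], [-0.01, 0.42, 1.74, 0.58, 0.66, -0.9], [0.0, 0.43, 1.7, 0.55, 0.68, -1.12], [-0.06, 0.2, 1.9, 0.56, 0.73, 0.16]]
using 1
[[357.4, 340.2], [386.8, 381.9], [439.3, 352.4], [413.5, 307.8], [403.4, 356.0], [313.9, 339.1], [313.9, 275.5]] 10.5667
```

sg=1 wraps joint 6, so I'll switch to sg=-1 and check from near.

```bash
python3 - <<'E'
from fit import *
v=np.load("est.npz")["v"]; a0=v[4]
robot.move_to(*lever_pose(v,a0,.10,-1)); robot.hold(.1)
ci=info("wrist");im=robot.grab_frame("wrist");np.save("w4.npy",ci[5])
im=im[:,:,::-1].copy()
cv2.imwrite("pics/w4raw.png",im)
for p in proj(ci,head_pts(v)): cv2.circle(im,tuple(np.int32(p.round())),2,(0,0,255),-1)
cv2.imwrite("pics/w4.png",im[200:440,160:480].repeat(2,0).repeat(2,1))
print(proj(ci,head_pts(v)).round(1).tolist(),robot.current_time())
E
```

```text
[[265.9, 143.1], [227.6, 85.8], [172.3, 126.9], [209.2, 182.6], [212.6, 134.0], [314.3, 159.5], [314.1, 268.7]] 13.375
```

View pics/w4.png

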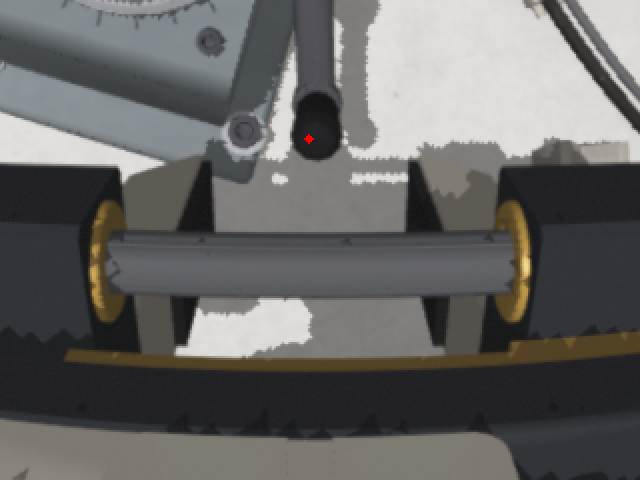

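The knob top is at full-frame pixel (318,266) against the predicted (314,269), about 2 mm off, which is fine for a grasp.

```bash
python3 - <<'E'
from fit import *
v=np.load("est.npz")["v"]; a0=v[4]
robot.move_l(*lever_pose(v,a0,.047,-1),vel=.12)
robot.move_gripper(0,f_grip=12); print("w",robot.current_gripper_width(),robot.current_contact_force().round(1))
for a in np.linspace(a0,1.5,7)[1:]:
    robot.move_l(*lever_pose(v,a,.047,-1),vel=.1)
    print(round(a,2),robot.current_contact_force().round(1),robot.current_gripper_width().__round__(4))
robot.move_gripper(.05)
p,o=lever_pose(v,1.5,.12,-1); robot.move_l(p,vel=.2)
robot.move_gripper(.09)
# look at head again
H=headR(v[2]);O=Z([v[0],v[1],.125]);T=H@np.diag([-1,1,-1.])
robot.move_to(O+H@[.075,0,.09],q(T));robot.hold(.15)
ci=info("wrist");im=robot.grab_frame("wrist");np.save("w5.npy",ci[5]);cv2.imwrite("pics/w5.png",im[:,:,::-1])
vv=v.copy();vv[4]=1.5
P=proj(ci,head_pts(vv));print(P.round(1).tolist(),robot.current_time())
im=im[:,:,::-1];x,y=np.int32(P[4]);x0=max(x-130,0);y0=max(y-100,0);print(x0,y0)
cv2.imwrite("pics/w5z.png",cv2.resize(im[y0:y0+200,x0:x0+260],None,fx=3,fy=3,interpolation=cv2.INTER_CUBIC))
E
```

```text
w 0.015034122231127333 [-0.2 -3.9  2.2]
0.47 [-0.9 -1.6  5.1] 0.0151
0.68 [-1.2 -2.   7.1] 0.0148
0.88 [-2.7 -1.8  7.1] 0.0145
1.09 [-2.5 -0.6  6.2] 0.0147
1.29 [-4.6 -0.2  7.9] 0.0145
1.5 [-4.8 -0.   8.3] 0.0146
[[266.6, 140.1], [318.1, 185.5], [364.6, 135.1], [313.0, 88.7], [315.6, 136.7], [213.0, 139.3], [108.9, 139.9]] 20.125
185 36
```

View pics/w5z.png

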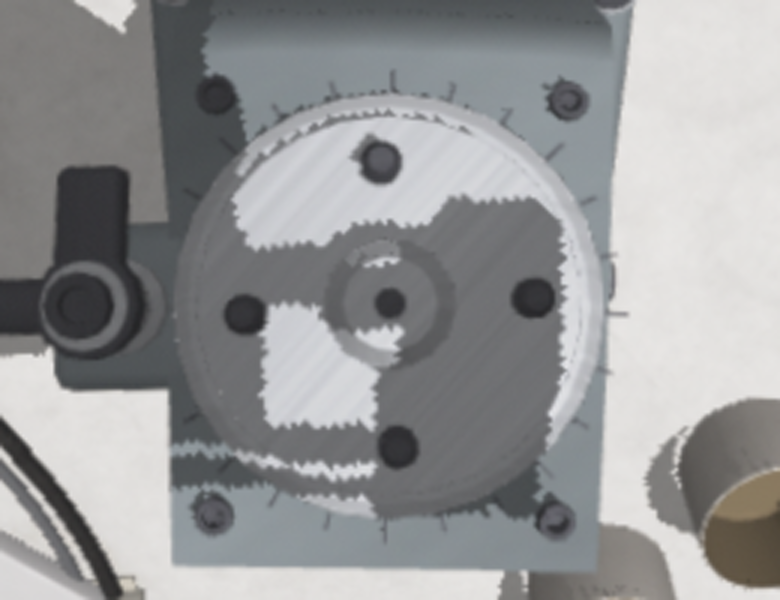

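The lever is open, with its nose pointing down-slope. In the crop the studs are at (381,162), (533,298), (398,447) and (245,314), the pilot centre at (390,303) and the post at (82,306). I'll refit from both views, then pick the plate so the tool ends up with its closing line along head x.

```bash
python3 - <<'E'
from fit import *
d=np.load("est.npz");v0=d["v"];w=d["w"]
c1,c5=cam("w1.npy"),cam("w5.npy")
o1=np.r_[Z([(483,126),(658,242),(541,410),(373,299)]),Z([(507,272),(206,316)])]/4+[180,90]
o5=Z([(245,314),(398,447),(533,298),(381,162),(390,303),(83,306)])/3+[185,36]
g5=lambda v:(proj(c5,head_pts(v))[:6]-o5)
g1=lambda v:(proj(c1,head_pts(v))[[0,1,2,3,4,5]]-o1)
for f in(lambda v:g5(v).ravel(),lambda v:np.r_[g5(v).ravel(),g1(v).ravel()]):
    # stud order in o1 may be reversed: same as first fit if cost is small
    r=least_squares(f,v0);print(r.x[:4],r.cost,np.round(r.fun.reshape(-1,2),1).tolist())
np.savez("est.npz",v=r.x,w=w)
v=r.x;H=headR(v[2]);O=Z([v[0],v[1],.125])
# place: tool y along head x (either sign): tool x=sx*yh
for sx in(1,-1):
    T=H@np.c_[[0,sx,0],[sx,0,0],[0,0,-1]]
    for h in(.036,.1): 
        s=robot.solve_ik(O+H@[0,0,h-.019],q(T));print(sx,h,None if s is None else s.round(2))
    # tool-frame angle of stud k: stud dir in the tool
    sd=T.T@H@[np.cos(v[3]),np.sin(v[3]),0]; ang=np.arctan2(sd[1],sd[0])
    # pick: tool down with yaw y: hole dir angle in tool = -(hole-y)  => y = hole+ang
    for k in range(4):
        y=(w[2]+ang+k*np.pi/2+np.pi)%(2*np.pi)-np.pi
        s=robot.solve_ik([w[0],w[1],.017],q(down(y)));print("  pick",k,round(y,3),None if s is None else s.round(2))
E
```

```text
[ 0.56165433  0.2947484   0.70111306 -1.49596576] 1.7931174914892134 [[-0.8, 0.2], [-0.0, 0.9], [1.1, -0.1], [0.0, -0.8], [0.1, 0.2], [-0.4, -0.0]]
[ 0.56197067  0.29509527  0.70626702 -1.49873322] 5341.28611850347 [[-0.7, 0.8], [0.1, 1.4], [1.1, 0.4], [-0.0, -0.2], [0.0, 0.8], [-0.2, 1.1], [-28.7, 44.3], [-29.1, 43.6], [29.3, -41.7], [26.9, -42.8], [-0.3, 0.8], [0.3, 1.0]]
1 0.036 [ 0.23  0.36  1.85  0.49  0.51 -0.85]
1 0.1 [ 0.2   0.23  1.85  0.42  0.64 -0.8 ]
  pick 0 -2.893 [-0.13  0.49  1.91 -0.    0.74 -1.95]
  pick 1 -1.322 [-0.13  0.49  1.91 -0.    0.74  2.76]
  pick 2 0.249 [-0.13  0.49  1.91 -0.    0.74  1.19]
  pick 3 1.82 [-0.13  0.49  1.91 -0.    0.74 -0.38]
-1 0.036 [0.23 0.36 1.85 0.49 0.51 2.29]
-1 0.1 [0.2  0.23 1.85 0.42 0.64 2.35]
  pick 0 0.249 [-0.13  0.49  1.91 -0.    0.74  1.19]
  pick 1 1.82 [-0.13  0.49  1.91 -0.    0.74 -0.38]
  pick 2 -2.893 [-0.13  0.49  1.91 -0.    0.74 -1.95]
  pick 3 -1.322 [-0.13  0.49  1.91 -0.    0.74  2.76]
```

```bash
cat > place.py <<'E'
from fit import *
v=Z([.5618,.2949,.703,-1.497]);H=headR(v[2]);O=Z([v[0],v[1],.125])
T=H@np.c_[[0,-1,0],[-1,0,0],[0,0,-1]]
def pose(u,dx=0,dy=0,rot=0):  # u: height of the plate's underside over the seat
    return O+H@[dx,dy,u+.017], q(R.from_rotvec(H[:,2]*rot).as_matrix()@T)
def f(): return H.T@robot.current_contact_force()
E
python3 - <<'E'
from place import *
w=np.load("est.npz")["w"]
sd=T.T@H@[np.cos(v[3]),np.sin(v[3]),0]; y=w[2]+np.arctan2(sd[1],sd[0])
y=min((y+k*np.pi/2 for k in range(-4,5)),key=lambda a:abs(a-.25)); print("yaw",y)
robot.move_to([w[0],w[1],.12],q(down(y))); robot.move_l([w[0],w[1],.017],vel=.12)
robot.move_gripper(.02,f_grip=40); print(robot.current_gripper_width(),robot.current_grip_force(),robot.current_contact_force().round(1))
robot.move_l([w[0],w[1],.15],vel=.15); print("lift",robot.current_gripper_width(),robot.current_contact_force().round(1))
robot.move_l([w[0],w[1],.24],vel=.2)
robot.move_to(*pose(.07)); robot.move_l(*pose(.027),vel=.1)
robot.hold(.2); f0=f(); np.save("f0.npy",f0); print(f0.round(1),robot.current_time())
for u in np.arange(.024,.0129,-.002):
    robot.move_l(*pose(u),vel=.04); d=f()-f0; print(round(u,4),d.round(1),(robot.current_wrist_torque()@H).round(2))
    if np.linalg.norm(d)>15: break
print(robot.current_time())
for c in("top","side"): cv2.imwrite(f"pics/{c}1.png",robot.grab_frame(c)[:,:,::-1])
E
```

```text
yaw 0.24709322462834837
0.045189290545986575 40.000231862068176 [-0.8 -0.3  1.5]
lift 0.04514341374771818 [-0.2 -0.3 -4.1]
[-1.8  0.4 -3.1] 28.2667
0.024 [0.2 0.4 0.1] [ 0.07  0.81 -0.06]
0.022 [ 0.3 -0.9  0.9] [ 0.13  0.82 -0.08]
0.02 [ 0.4 -0.7 -0.5] [ 0.1   0.81 -0.07]
0.018 [-0.3 -0.  -0.6] [ 0.13  0.77 -0.08]
0.016 [ 0.9 -0.4 -0.5] [ 0.06  0.84 -0.06]
0.014 [-1.4 -1.  -1.1] [-0.02  0.93 -0.1 ]
29.7667
```

The pilot has entered the bore with almost no force. Next come the studs.

```bash
python3 - <<'E'
from place import *
f0=np.load("f0.npy")
for u in np.arange(.0125,-.0011,-.0015):
    robot.move_l(*pose(u),vel=.03); d=f()-f0
    a=H.T@(robot.current_ee_pos()-O); print(round(u,4),d.round(1),(robot.current_wrist_torque()@H).round(2),(a*1e3).round(2))
    if np.linalg.norm(d)>22: break
print(robot.current_time())
E
```

```text
0.0125 [-0.6 -1.6 -0.2] [-0.06  1.03 -0.08] [-1.20e-01  1.00e-02  2.94e+01]
0.011 [-1.7 -1.8 -1.3] [-0.04  1.05 -0.02] [-0.08 -0.   27.91]
0.0095 [-1.6 -0.5 -0.4] [-0.09  1.07 -0.04] [-1.200e-01 -2.000e-02  2.636e+01]
0.008 [-2.2 -1.6 -0.8] [-0.09  1.18 -0.03] [-9.000e-02  2.000e-02  2.487e+01]
0.0065 [-2.2 -2.  -0.6] [-0.14  1.19 -0.03] [-8.000e-02  1.000e-02  2.337e+01]
0.005 [-2.2 -2.2 -0.8] [-0.15  1.27 -0.02] [-9.000e-02  1.000e-02  2.187e+01]
0.0035 [-3.5 -0.2 -1.7] [-0.13  1.21 -0.08] [-6.000e-02  2.000e-02  2.037e+01]
0.002 [-2.8 -2.  -0.6] [-0.13  1.19 -0.08] [1.000e-02 2.000e-02 1.889e+01]
0.0005 [-2.  -1.4 -0.6] [-0.08  1.1  -0.07] [4.000e-02 1.000e-02 1.743e+01]
-0.001 [-6.6 -1.2 16.6] [-0.12  1.93 -0.07] [ 0.04 -0.06 17.21]
32.3667
```

All the way down, with contact (16.6 N) at seat level. I'll release, back off and shut the lever.

```bash
python3 - <<'E'
from place import *
robot.move_gripper(.07); robot.hold(.1)
robot.move_l(*pose(.075),vel=.15)
robot.move_gripper(.05,f_grip=12)
robot.move_to(*lever_pose(v,1.5,.12,-1)); robot.move_l(*lever_pose(v,1.5,.047,-1),vel=.12)
robot.move_gripper(0,f_grip=12); f0=f(); print("w",robot.current_gripper_width(),f0.round(1))
for a in np.linspace(1.5,.04,8)[1:]:
    robot.move_l(*lever_pose(v,a,.047,-1),vel=.1); d=f(); print(round(a,2),d.round(1),round(robot.current_gripper_width(),4))
    if np.linalg.norm(d)>25: print("stop");break
print(robot.current_time())
E
```

```text
w 0.01466860922428748 [ 0.8 -0.2  1.4]
1.29 [-2.2 -1.6  3.8] 0.0149
1.08 [-3.3 -2.5  4.2] 0.0148
0.87 [-3.9 -2.3  6.3] 0.0144
0.67 [-3.4 -3.   6.9] 0.0149
0.46 [-4.5 -2.   6.6] 0.0145
0.25 [-4.4 -0.8  7.1] 0.0151
0.04 [-4.1  0.5  6.6] 0.0153
41.0417
```

```bash
python3 - <<'E'
from place import *
robot.move_gripper(.05); robot.move_l(lever_pose(v,.04,.13,-1)[0],vel=.15)
T2=H@np.diag([-1,1,-1.]); robot.move_to(O+H@[.075,0,.14],q(T2)); robot.hold(.2)
im=robot.grab_frame("wrist")[:,:,::-1]; a=im[40:260,180:440]; s=robot.grab_frame("side")[:,:,::-1][170:320,210:360]
out=np.zeros((440,800,3),np.uint8); out[:,:520]=cv2.resize(a,(520,440)); out[:280,520:]=cv2.resize(s,(280,280)); cv2.imwrite("pics/fin.png",out)
print(robot.current_contact_force().round(1),robot.current_time())
E
```

```text
[ 0.7  0.2 -0.5] 45.025
```

View pics/fin.png

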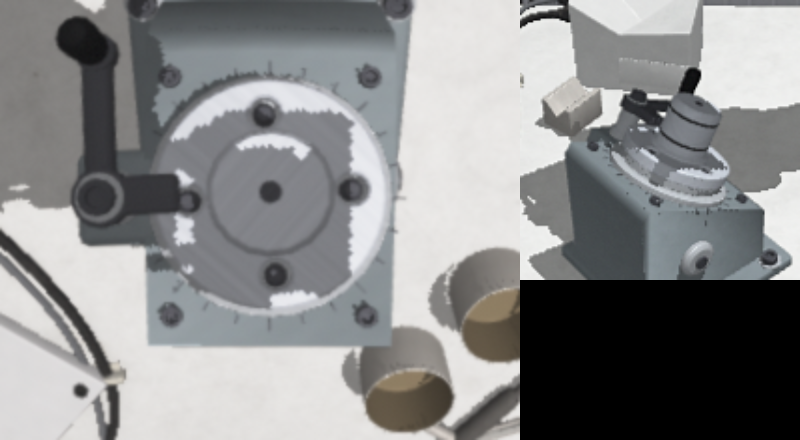

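The plate is flush, its visible holes show studs at (264,113), (352,188) and (275,275), and the lever nose lies over the rim at (165,195).

```bash
python3 -c "
from plant import robot
print(robot.sign_off())"
```

```text
the job is handed in; nothing more can be done
None
```

The job is handed in at about 45 s of the 72 s allowed: the mandrel plate sits flush over the pilot and studs, the clamp lever is shut over its rim, everything is released, and I kept the arm clear of the cups and tape roll; the sign-off returned no verdict.

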